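# Square a sagging lens post to its base plate and hold it there

### The job

First push the loose base plate along the assembly jig until two of its edges sit square and flush against both bars of the jig's fence corner, so that it cannot be pushed away. Then pick up the engineer's square by its thick beam, stand it on the plate in front of the sagging post and press it into the corner between plate and post, beam flat on the plate and blade edge flat along the middle of the post, until its heel is fully home against the post's block and the post stands upright. Finish while still gripping the square and pressing both its faces home (the post sags back if you let go), with the plate still flush in the fence; leave everything else undisturbed.

Things in the scene. Friction and masses are not known exactly. Their poses are not given: they have to be found in the camera images.
- jig: Fixed assembly jig: grey metal board 230 (x) x 216 (y) x 10 mm on the mat, with two steel bars, 18 mm wide and 16 mm above the board, along its far (+x) and left (+y) edges, forming an inside corner. Origin: centre of the board's underside; x points to the far bar, y to the left bar, z up. Place and yaw vary.
- fence_corner (a point): The inside corner of the jig's two bars, at the height of the board's top face (10 mm above the jig's origin), 95 mm in x and 88 mm in y from the jig's centre; axes as the jig's. The far bar's face is the line x = 0 here, the left bar's face y = 0.
- base_plate: Loose dark steel plate 150 (x) x 130 (y) x 12 mm lying on the jig's board, 20 to 45 mm short of each bar and up to 0.15 rad askew; it carries the post; 0.55 to 0.9 kg in all. Origin: centre of its underside; x points to the far bar, y to the left bar. Push it by its free edges.
- plate_corner (a point): The plate's far left lower corner (+75, +65, 0 mm from its origin): it lies at point fence_corner when the plate is flush with both bars. Axes as the plate's.
- post_foot (a point): On the plate's top face, mid-width, at the foot of the front face of the grey block that carries the post (+35, 0, +12 mm from the plate's origin): where the square's heel belongs. The block is 40 mm wide (y) and 22 mm tall, its front faces -x; round cheeks and a knob above it reach 34 mm to +y. Axes as the plate's.
- post_top (a point): Middle of the upper edge of the post's front face, 110 mm above the plate's top face when upright.
- lens_post (a joint): Lean of the metal lens post (24 mm square; lens ring on it up to 139 mm above the plate). Pivot 34 mm above the plate, 12 mm behind the front face. 0 = square to the plate, its front face flush with the block's; positive = leaning to the front (-x); rad, -0.12 to 0.14. A spring of 0.1 N m sags it to 0.14; it yields to about 2 N at the top.
- square: Loose steel engineer's square standing on its beam on the bench, right of the mat; 0.2 to 0.45 kg. Grey beam 110 (x) x 16 (y) x 26 mm (z); at its +x end a bright blade, 22 (x) x 5 (y) mm, stands up to 105 mm above the underside, its outer edge flush with the beam's end (the heel). Origin: centre of the beam's underside; x to the heel, z up.
- square_heel (a point): Lower middle of the beam's blade end (+55, 0, 0 mm from the square's origin).
- square_toe (a point): Lower middle of the beam's other end (-55, 0, 0 mm).
- square_grip (a point): Good place to grip: in the beam, 80 mm from the heel, 13 mm above the underside (-25, 0, +13 mm), fingers closing along the square's y across 16 mm; the blade's near edge is then 58 mm away.
- sample_puck: Bystander, leave alone: dark resin sample puck, 30 mm across, 18 mm tall, on the mat between jig and square. Origin: centre of its underside.
- loupe: Bystander, leave alone: black round bench loupe, 37 mm across, 33 mm tall, on the mat between jig and square. Origin: centre of its underside.
- driver: Bystander, leave alone: small yellow screwdriver lying behind the mat, 124 mm long. Origin: centre of its underside.
- vial_a: Bystander, leave alone: small capped sample vial, 18 mm across, 48 mm tall, at the back. Origin: centre of its underside.
- vial_b: Bystander, leave alone: small capped sample vial, 18 mm across, 48 mm tall, at the back. Origin: centre of its underside.
- petri: Bystander, leave alone: clear round petri dish, 60 mm across, 15 mm tall, behind the square. Origin: centre of its underside.

How it is judged:
On the way, in this order (a step that is already met when the one before it is completed fails the run):
1. the base plate sits flush against both bars of the fence corner (gaps under 2 mm, askew under 0.015 rad) while the square has not been moved yet (x of plate_corner in the frame of fence_corner above -0.002 m and y of plate_corner in the frame of fence_corner above -0.002 m and angle between the x axis of base_plate and the x axis of jig, either way round below 0.015 rad and distance of square from where it was at the start of the episode below 0.03 m), for 0.2 s.
2. the square is lifted clear in the grip (height (world z) of each of square_heel, square_toe above 0.02 m and contact force between square and the fingers above 2 N), for 0.2 s.
At the end, for the whole second after the job is handed in: Fingers still grip the resting square: beam flat and pressing on the plate (ends within 1.5 mm), heel within 2 mm of the block, 10 mm of its middle, in line within 0.04 rad; blade pressing on the post, which is square within 0.015 rad; plate flush with both bars within 2 mm and 0.015 rad (x of plate_corner in the frame of fence_corner above -0.002 m and y of plate_corner in the frame of fence_corner above -0.002 m and angle between the x axis of base_plate and the x axis of jig, either way round below 0.015 rad and value of joint lens_post between -0.015 and 0.015 rad and x of square_heel in the frame of post_foot above -0.002 m and y of square_heel in the frame of post_foot between -0.01 and 0.01 m and z of each of square_heel, square_toe in the frame of post_foot below 0.0015 m and angle between the z axis of square and the z axis of base_plate, either way round below 0.02 rad and angle between the x axis of square and the x axis of base_plate, either way round below 0.04 rad and contact force between square_c0 and base_plate_c0 above 0.5 N and contact force between square_c1 and lens_post_c0 above 0.3 N and contact force between square and the fingers above 2 N and linear speed of square below 0.01 m/s); the arm keeps its last pose, push and grip.
It fails at once if a bystander is moved by more than 2 cm (distance of any of sample_puck, loupe, driver, vial_a, vial_b, petri from where it was at the start of the episode above 0.02 m).
It also fails if it takes over 72 s, if anything falls off the work surface, if the arm or the gripper's body presses on something with over 40 N, if the wrist force passes 120 N, or if a joint passes its speed limit or range.

### The arm

A 6-joint arm with a two-finger parallel gripper is mounted at the origin on a cart in front of the work surface, level with it; the furniture and walls round the work are solid. World frame = base frame: x ahead of the robot, y to its left, z up, the work surface at z = 0. Lengths are in m, angles in rad, forces in N, time in s.
With the tool pointing down it reaches from about 0.35 to 0.975 m from the base axis. Payload 4.9 kg.
Tool frame: the origin (TCP) lies on the centre line of the jaws, within the pads' length; the fingertips stand ahead of it and the grasp point (between the pads) is the TCP (manip.tip_extent is the z of the fingertips in the tool frame, in m); z points along the fingers, y is the line along which they close (so a half turn about z gives the same grasp; the last joint's range is limited). The gripper opens to 85 mm and grips with 20 to 120 N. Pads are 22 mm wide; open, the fingers measure 114 mm over their backs; the gripper's body (76 mm by 85 mm) begins 54 mm behind the grasp point. The pads swing forward as they close: fully open they stand 13 mm farther back than shut.
Start: joints at [1.069, 0.053, 1.613, -0, 1.476, -0.119], TCP at [0.233, 0.58, 0.25] pointing down, gripper open.
Joint ranges: [-3.01, 3.01], [-1.01, 2.22], [0.06, 2.58], [-1.02, 4.17], [0.09, 2.62], [-3.14, 3.14]. Speed limits (rad/s): [2.57, 2.57, 3.14, 3.14, 3.14, 3.14].

### API

Orientations are given as a unit quaternion [w, x, y, z].
In Python, from plant import manip gives the robot as it stands. The module is installed in compiled form; this text tells all that it offers.
- The arm moves only by the shell command python3 -m crank 'ROWS'. ROWS is a JSON list of rows, 1 to 5 of them, each written [opening, [dx, dy, dz], [rx, ry, rz]]: the opening from 0.0 (shut) to 1.0 (fully open), then dx, dy, dz in shares of the most that a row can go, 1 being 62.5 mm, then a rotation vector rx, ry, rz in parts of the range, where 1.0 means 90 degrees; each row shifts and turns the commanded pose from where the row before left it, along the tool's axes as they then stand; what a row does not reach is not made up. A row lasts 1/8 s, in which the tool goes at most 0.0625 m and 0.188 rad, less where a joint would pass 70% of its speed; a pose out of reach is approached as far as the arm can. The fingers move at their own pace and stop on an object; the grip force is fixed at half the most. Time passes only in rows, so rows that do not move let the fingers close. It prints the time, the measured TCP pose, the force, the opening and the grip force at its end. A shift or turn number past 1, either way, is cut back to 1. Input that does not fit is refused with a message, and nothing moves.
- manip.state(): the state, without advancing time (a new reading comes with each control period).
- manip.grab_frame(name): name is "scene" or "top" or "wrist"; returns (picture, depth): 480x640x3 uint8, red, green, blue; 480x640 float32, m along the optical axis (not along the pixel's ray), 0 where there is no reading.
- manip.camera_params(name): a dict with "intrinsics" (3x3 intrinsics, pixels), "xyz" and "orientation" of the camera in the world. Camera axes: x right, y down, z forward; pixel columns grow to the right and rows downward; lengths in m; the calibration is good to about 2 mm. A picture is of the moment at which its call begins: read the wrist's pose just before it. camera_params takes no time and is no camera call; for the wrist camera it gives the pose at the moment of the call.
- manip.job_done(): hands the job in; it is judged then, once.
Trained networks look in the newest picture that a camera, given by its name, has taken for a name from the list of things; names that differ only in an ending like _2 or _b are one class to them, and where a whole thing is asked for, a point or a joint stands for the part that bears it (a point fixed in the world has none). Each returns a list of dicts, best first, with "conf" (0 to 1); they miss things now and then, are a little off and sometimes report something else, mostly with a low value. They report only what shows in the picture. A call takes as long as a camera call.
- manip.look_for(camera, query): "extent" ([left, top, right, bottom] in pixels, round what is visible of it).
- manip.outline_of(camera, query): "region" (480x640 bool, what is visible of it) and "extent" ([left, top, right, bottom] in pixels, round what is visible of it).
- manip.mark_of(camera, query): "centre" ([row, column] in pixels: a listed point, or the origin of a listed thing).
The state is a dict: "time": time; "joint_pos": joint angles; "joint_vel": joint speeds; "joint_efforts": joint torques, N m; "tool_pos": TCP position; "tool_rot": TCP orientation; "contact_force": force on the tool from outside, world axes, zero at the start; "ft_torque": the same for the moment, N m; "gripper_width": opening from 0.0 (shut) to 1.0 (fully open); "grasp_force": force on a finger pad.
Only numpy, scipy, OpenCV 4.12 (cv2) and the standard library are available. Lean on these libraries where they do the work, as an engineer would, in place of code of your own. Each camera call takes 0.05 s, during which the arm holds its last target. There are 200 camera calls.

## Working session

There is one attempt and no reset: what is moved stays moved. The work goes in short steps, Python scripts to look and compute and a shell command to move; the robot and the scene stay as the last step left them, time stands still between calls to the robot, and variables do not carry over. Pictures are saved under pics/ and viewed, at most 10 in all, crops included, and the job is handed in when it is done.

```bash
mkdir -p pics; cat > h.py <<'E'
import numpy as np, cv2
from scipy.spatial.transform import Rotation as R
from plant import manip
def Rq(q): return R.from_quat([q[1],q[2],q[3],q[0]]).as_matrix()
def cam(n):
    c=manip.camera_params(n); return np.array(c["intrinsics"]),np.array(c["xyz"]),Rq(c["orientation"])
def grab(n,save=None):
    P=cam(n); im,d=manip.grab_frame(n)
    if save: cv2.imwrite("pics/"+save,im[:,:,::-1])
    return im,d,P
def cloud(d,P):
    K,t,M=P; v,u=np.mgrid[:480,:640]
    p=np.stack([(u-K[0,2])/K[0,0]*d,(v-K[1,2])/K[1,1]*d,d],-1)
    return p@M.T+t
def ray(px,P,z):   # (row,col) -> world point at height z
    K,t,M=P; r=M@np.array([(px[1]-K[0,2])/K[0,0],(px[0]-K[1,2])/K[1,1],1]); return t+r*(z-t[2])/r[2]
def tool():
    s=manip.state(); return np.array(s["tool_pos"]),Rq(s["tool_rot"]),s
E
cat > a.py <<'E'
from h import *
for n in("scene","top"):
    im,d,P=grab(n,n+"0.png"); X=cloud(d,P)
    print(n,P[1].round(3))
    for q in["jig","fence_corner","base_plate","plate_corner","post_foot","post_top","square","square_heel","square_toe","square_grip","sample_puck","loupe","petri"]:
        r=manip.mark_of(n,q)
        for k in r[:1]:
            c=k["centre"]; i,j=int(round(c[0])),int(round(c[1]))
            print(q,round(k["conf"],2),np.round(c,1),X[min(max(i,0),479),min(max(j,0),639)].round(3))
p,M,s=tool();print(p,M.round(3),s["time"],manip.tip_extent, s["contact_force"])
E
python3 a.py
```

```text
scene [ 0.184 -0.466  0.769]
jig 0.71 [263.  233.9] [0.49  0.127 0.024]
fence_corner 0.7 [219.8 264.8] [0.626 0.195 0.014]
base_plate 0.72 [259.6 234. ] [0.494 0.133 0.026]
plate_corner 0.59 [227.5 249.2] [0.535 0.12  0.103]
post_foot 0.97 [248.8 248.7] [0.53  0.125 0.04 ]
post_top 0.89 [219.3 240.3] [0.523 0.129 0.13 ]
square 0.86 [372.7 376. ] [ 0.523 -0.248  0.023]
square_heel 0.7 [366.5 408.4] [ 0.585 -0.271  0.002]
square_toe 0.67 [381.7 346.9] [ 0.484 -0.217 -0.002]
square_grip 0.91 [372.1 363.5] [ 0.507 -0.233  0.027]
sample_puck 0.65 [347.1 288.4] [ 0.445 -0.103  0.02 ]
loupe 0.75 [317.3 326.9] [ 0.537 -0.109  0.03 ]
petri 0.78 [323.4 432.6] [ 0.684 -0.249  0.014]
top [ 0.404 -0.005  1.301]
fence_corner 0.89 [248.7 211.1] [0.631 0.199 0.012]
base_plate 0.96 [303.4 240.9] [0.505 0.128 0.025]
plate_corner 0.8 [271.2 212. ] [0.581 0.197 0.009]
post_foot 0.94 [286.5 239.8] [0.53  0.117 0.153]
post_top 0.58 [290.  234.4] [0.524 0.132 0.131]
square 0.19 [302.2 238.5] [0.508 0.135 0.023]
square_heel 0.91 [270.9 414.1] [ 0.574 -0.263  0.028]
square_toe 0.68 [312.7 394.4] [ 0.481 -0.22  -0.005]
square_grip 0.67 [298.1 403.4] [ 0.513 -0.236  0.027]
sample_puck 0.71 [329.8 337.1] [ 0.443 -0.087  0.021]
loupe 0.61 [282.8 341.9] [ 0.548 -0.1    0.027]
petri 0.89 [224.6 402.9] [ 0.683 -0.244  0.018]
[0.23342814 0.57975644 0.25030326] [[-0.928  0.373 -0.   ]
 [ 0.373  0.928  0.   ]
 [ 0.     0.    -1.   ]] 1.4 0.019 [0.10125604 0.31097967 0.51044422]
```

```bash
python3 - <<'E'
from h import *
a=cv2.imread("pics/top0.png");b=cv2.imread("pics/scene0.png")
cv2.imwrite("pics/c0.png",np.hstack([cv2.resize(a[200:400,150:450],(400,267)),cv2.resize(b[190:390,180:480],(400,267))]))
im,d,P=grab("top");X=cloud(d,P)
# yaw estimates by depth masks: plate top z~.022, bars z~.026
for nm in("base_plate","jig","square"):
    r=manip.outline_of("top",nm)
    if not r: print(nm,"none");continue
    m=r[0]["region"]; print(nm,r[0]["conf"],r[0]["extent"],m.sum())
    p=X[m&(d>0)]
    print(np.percentile(p[:,2],[5,25,50,75,95]).round(4))
    np.save(nm+".npy",m)
    rect=cv2.minAreaRect(np.argwhere(m)[:,::-1].astype(np.float32)); bx=cv2.boxPoints(rect)
    print(rect[2]); 
    for c in bx: print(ray((c[1],c[0]),P,{"base_plate":.022,"jig":.018,"square":.026}[nm]).round(4))
E
```

```text
base_plate none
jig 0.68 [183.4, 241.0, 297.3, 361.3] 5793
[0.0068 0.0096 0.0119 0.0165 0.0288]
13.201088905334473
[0.4259 0.261  0.018 ]
[0.6514 0.2128 0.018 ]
[ 0.5979 -0.0036  0.018 ]
[0.3752 0.0501 0.018 ]
square 0.82 [393.0, 264.1, 422.2, 313.4] 469
[0.0003 0.0219 0.025  0.0281 0.1001]
28.523120880126953
[ 0.4881 -0.2059  0.026 ]
[ 0.6021 -0.2722  0.026 ]
[ 0.5911 -0.2914  0.026 ]
[ 0.4774 -0.2249  0.026 ]
```

View pics/c0.png

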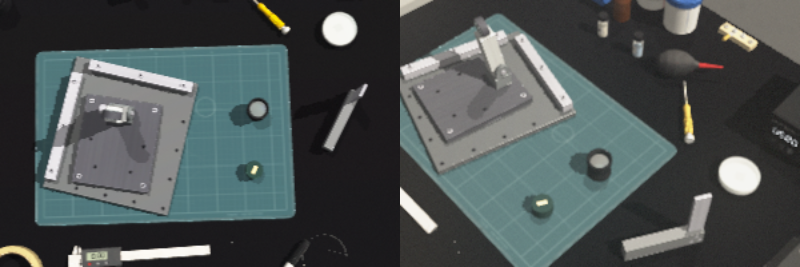

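The pictures show the jig at yaw about −13° with the plate short of both bars, and the post in the far half of the plate. The square stands to the right of the mat at about −28°. I'll take a closer look with the wrist camera.

```bash
python3 - <<'E'
from h import *
K,t,M=cam("wrist");p,T,s=tool()
print(K,T.T@(t-p),(T.T@M).round(3))
want=np.array([0.50,0.135,0.32]);print(T.T@(want-p))
E
```

```text
[[369.32817516   0.         316.64939101]
 [  0.         369.32817516 240.56608059]
 [  0.           0.           1.        ]] [ 6.73258612e-02  4.37615080e-05 -1.24385263e-01] [[-0.    -0.963 -0.268]
 [ 1.    -0.    -0.001]
 [ 0.001 -0.268  0.963]]
[-0.41337425 -0.31298954 -0.06969499]
```

Careful with the scale: shifts go in shares of 62.5 mm and turns go in shares of 90 degrees. That gives: -0.0432 m is -0.6912, -0.0307 m is -0.4912.

```bash
python3 -m crank '[[1,[-0.6912,-0.4912,0],[0,0,0]],[1,[-0.6912,-0.4912,0],[0,0,0]],[1,[-0.6912,-0.4912,0],[0,0,0]],[1,[-0.6912,-0.4912,0],[0,0,0]],[1,[-0.6912,-0.4912,0],[0,0,0]]]' | tail -3; python3 -m crank '[[1,[-0.6912,-0.4912,0],[0,0,0]],[1,[-0.6912,-0.4912,0],[0,0,0]],[1,[-0.6912,-0.4912,0],[0,0,0]],[1,[-0.6912,-0.4912,0],[0,0,0]],[1,[-0.6912,-0.4912,0],[0,0,-0.0999]]]'; python3 -m crank '[[1,[0,0,0],[0,0,0]]]' | tail -1
cat > j.py <<'E'
from h import *
import sys
im,d,P=grab("wrist",sys.argv[1])
p,T,s=tool();print(s["time"],p.round(4),T.round(3).tolist())
X=cloud(d,P)
print("board z",np.median(X[...,2][(X[...,2]>.006)&(X[...,2]<.0145)]))
zs={"fence_corner":.01,"plate_corner":.01,"post_foot":.022,"jig":.0,"base_plate":.01}
for q in zs:
    for k in manip.mark_of("wrist",q)[:1]: print(q,round(k["conf"],2),np.round(k["centre"],1),ray(k["centre"],P,zs[q]).round(4))
np.savez("w.npz",X=X,d=d,im=im,K=P[0],t=P[1],M=P[2])
E
python3 j.py w1.png
```

```text
contact_force: [0.6, -0.8, 0.2]
gripper_width: 1.005
grasp_force: 0.0
time: 2.85
tool_pos: [0.5203, 0.132, 0.2506]
tool_rot: [0.0, 0.111, 0.994, 0.0]
contact_force: [-0.4, 0.6, -0.3]
gripper_width: 0.999
grasp_force: 0.0
grasp_force: 0.0
3.025 [0.5199 0.1325 0.2503] [[-0.974, 0.228, -0.0], [0.228, 0.974, 0.0], [0.001, 0.0, -1.0]]
board z 0.011774951150282431
fence_corner 0.75 [291.7 395.7] [0.6283 0.1917 0.01  ]
plate_corner 0.92 [252.3 384.6] [0.5822 0.1882 0.01  ]
post_foot 0.81 [221.3 318.5] [0.5321 0.1297 0.022 ]
base_plate 0.72 [187.6 313.3] [0.5004 0.1319 0.01  ]
```

View pics/w1.png

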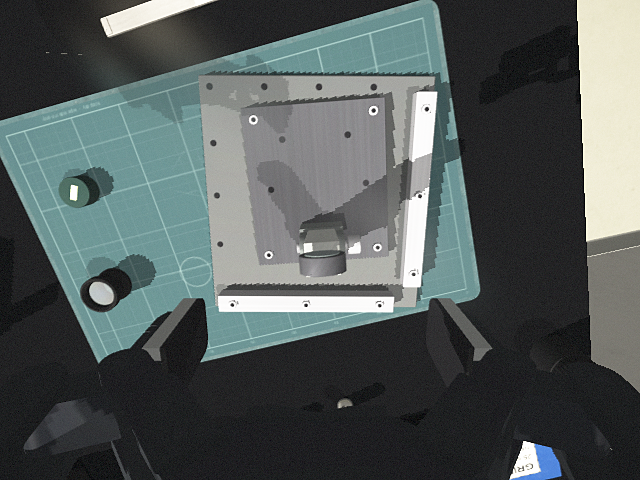

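The wrist view shows the plate's top corners at pixels (col,row) of about (241,107), (384,96), (393,255) and (258,265). The left bar's inner edge runs (416,92)–(404,287) and the far bar's inner edge is at row 291. The camera sits on the robot side.

```bash
python3 - <<'E'
from h import *
w=np.load("w.npz");P=(w["K"],w["t"],w["M"])
def r(u,v,z): return ray((v,u),P,z)
ang=lambda a,b:np.arctan2(*(b-a)[[1,0]])
nr,nl,fl,fr=[r(*c,.022) for c in((241,107),(384,96),(393,255),(258,265))]
print("plate",nr,nl,fl,fr,ang(nr,fr),ang(nl,fl),ang(nr,nl)-np.pi/2,ang(fr,fl)-np.pi/2)
a,b=r(416,92,.026),r(404,287,.026);c,e=r(219,291,.026),r(394,291,.026)
a,b=r(416,92,.026),r(404,287,.026)
f,g=r(199,77,.01),r(438,75,.01)
print("jig yaw",ang(a,b),ang(c,e)-np.pi/2,ang(f,g)-np.pi/2, "corners",a,b,c,e,f,g)
E
```

```text
plate [0.41349941 0.0857309  0.022     ] [0.43389606 0.21278559 0.022     ] [0.5827821  0.19448404 0.022     ] [0.56204988 0.05991625 0.022     ] -0.17205873030513225 -0.12230966907770681 -0.15917634199397424 -0.15286331996497737
jig yaw -0.22502622808170464 -0.23065290317965625 -0.22365592198266593 corners [0.43735318 0.24007103 0.026     ] [0.6175067  0.19883336 0.026     ] [0.57874714 0.01461511 0.026     ] [0.61950762 0.18818794 0.026     ] [0.37847    0.05363585 0.01      ] [0.42681355 0.26617109 0.01      ]
```

To row units: 0.06 m is 0.96, -0.003 m is -0.048.

```bash
python3 -m crank '[[0.6,[0.96,0,0],[0,0,0]],[0.6,[0.96,0,0.16],[0,0,0]],[0.6,[0.128,-0.048,0.96],[0,0,0]],[0.6,[0,0,0.96],[0,0,0]],[0.6,[0,0,0.96],[0,0,0]]]'; python3 -m crank '[[0.6,[0,0,0.24],[0,0,0]],[0.6,[0,0,0.08],[0,0,0]]]'; python3 -c "
from plant import manip;print(manip.tip_extent)"
```

```text
time: 3.9
tool_pos: [0.3937, 0.1603, 0.0594]
tool_rot: [0.001, 0.112, 0.994, 0.001]
contact_force: [0.7, 0.6, -0.5]
gripper_width: 0.601
grasp_force: 0.0
time: 4.15
tool_pos: [0.3944, 0.1599, 0.0408]
tool_rot: [0.0, 0.112, 0.994, 0.0]
contact_force: [0.9, 0.1, -0.1]
gripper_width: 0.6
grasp_force: 0.0
0.019
```

```bash
for i in 1 ; do python3 -m crank '[[0.6,[0,0,0.096],[0,0,0]],[0.6,[0,0,0.048],[0,0,0]]]' | sed -n '2p;4p'; python3 -m crank '[[0.6,[0,0,0.048],[0,0,0]]]'| sed -n '2p;4p';python3 -m crank '[[0.6,[0,0,0.048],[0,0,0]]]'| sed -n '2p;4p'; done
```

```text
tool_pos: [0.3957, 0.1597, 0.033]
contact_force: [0.0, -0.3, 0.5]
tool_pos: [0.3951, 0.1595, 0.0293]
contact_force: [-0.2, -0.4, -0.5]
tool_pos: [0.3949, 0.1595, 0.0263]
contact_force: [-6.5, -0.7, 20.8]
```

To row units: -0.012 m is -0.192, -0.003 m is -0.048.

```bash
python3 -m crank '[[0.6,[0,0,-0.048],[0,0,0]],[0.6,[-0.192,0,0],[0,0,0]],[0.6,[-0.16,0,0],[0,0,0]],[0.6,[-0.16,0,0],[0,0,0]]]' | sed -n '2p;4p'; python3 -m crank '[[0.6,[-0.128,0,0],[0,0,0]],[0.6,[-0.128,0,0],[0,0,0]]]'| sed -n '2p;4p';python3 -m crank '[[0.6,[-0.048,0,0],[0,0,0]]]'| sed -n '2p;4p'; python3 -m crank '[[0.6,[-0.048,0,0],[0,0,0]]]'| sed -n '2p;4p'
```

```text
tool_pos: [0.4237, 0.1529, 0.0279]
contact_force: [-10.6, 4.5, 9.8]
tool_pos: [0.4388, 0.1491, 0.0277]
contact_force: [-12.1, 3.3, 9.9]
tool_pos: [0.4419, 0.1483, 0.0277]
contact_force: [-12.1, 3.0, 10.6]
tool_pos: [0.4443, 0.1477, 0.0276]
contact_force: [-12.7, 2.6, 10.2]
```

To row units: -0.002 m is -0.032.

```bash
python3 -m crank '[[0.6,[0,0,-0.032],[0,0,0]],[0.6,[-0.032,0,0],[0,0,0]]]'| sed -n '2p;4p';python3 -m crank '[[0.6,[-0.032,0,0],[0,0,0]]]'| sed -n '2p;4p'; python3 -m crank '[[0.6,[-0.032,0,0],[0,0,0]]]'| sed -n '2p;4p'
```

```text
tool_pos: [0.4474, 0.1466, 0.0291]
contact_force: [-3.0, 0.1, -2.1]
tool_pos: [0.4486, 0.1465, 0.0291]
contact_force: [-11.4, 3.4, 3.5]
tool_pos: [0.4487, 0.1465, 0.029]
contact_force: [-19.2, 5.2, 10.5]
```

To row units: -0.06 m is -0.96, 0.012 m is 0.192, -0.185 rad / 1.5708 = -0.1178.

```bash
python3 -m crank '[[0.6,[0.192,0,0],[0,0,0]],[0.6,[0,0,-0.96],[0,0,0]],[0.6,[0,-0.48,-0.8],[0,0,0]],[0.6,[0,-0.912,0],[0,0,0]],[0.6,[0,0,0],[0,0,-0.1178]]]'| sed -n '2p;4p'; python3 -m crank '[[0.6,[0,0,0],[0,0,-0.1178]],[0.6,[0,0,0],[0,0,-0.1178]],[0.6,[0,0,0],[0,0,-0.1178]],[0.6,[0,0,0],[0,0,-0.1178]],[0.6,[0,0,0],[0,0,-0.1178]]]'| sed -n '2p;4p'; python3 -m crank '[[0.6,[0,0,0],[0,0,-0.1178]],[0.6,[0,0,0],[0,0,-0.1178]],[0.6,[0,-0.8,0],[0,0,-0.0579]],[0.6,[0,-0.784,0],[0,0,0]],[0.6,[0,0,0],[0,0,0]]]'| sed -n '2p;4p'; python3 j.py w2.png
```

```text
tool_pos: [0.4229, 0.0609, 0.1425]
contact_force: [0.3, 1.0, -0.0]
tool_pos: [0.4227, 0.0634, 0.1414]
contact_force: [0.8, -0.0, 0.2]
tool_pos: [0.5199, 0.036, 0.1408]
contact_force: [-1.3, 0.8, 0.1]
8.075 [0.5183 0.0365 0.1407] [[-0.225, -0.974, 0.001], [-0.974, 0.225, -0.001], [0.0, -0.002, -1.0]]
board z 0.011500286826239742
fence_corner 0.58 [350.1 328.2] [0.5327 0.127  0.01  ]
post_foot 0.75 [355.5 279.1] [0.5682 0.1159 0.022 ]
base_plate 0.69 [348.3 327.4] [0.533  0.1254 0.01  ]
```

View pics/w2.png

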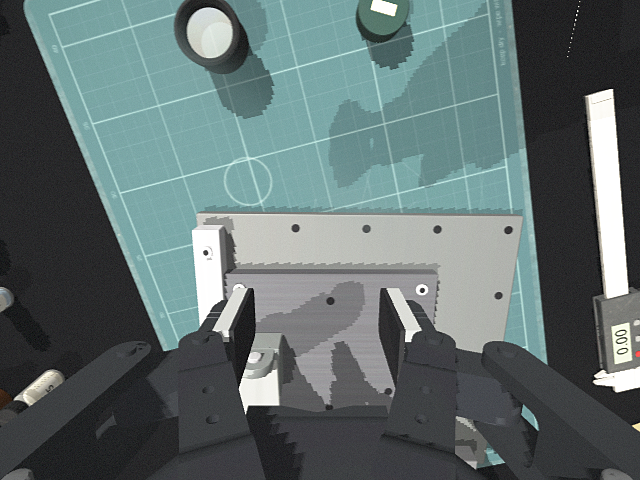

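The view shows the plate's far edge touching the far bar at col ~227. Its right edge runs across at row ~270, parallel to the board edge at row ~213.

```bash
python3 - <<'E'
from h import *
w=np.load("w.npz");P=(w["K"],w["t"],w["M"])
y=-.226;J=np.array([[np.cos(y),np.sin(y)],[-np.sin(y),np.cos(y)]]);F=np.array([.626,.197])
for n,u,v,z in(("R edge bot a",228,269,.01),("R edge bot b",438,269,.01),("Rtop a",240,275,.022),("Rtop b",436,277,.022),("board corner",522,216,.01),("board c2",197,213,.01),("bar end",227,228,.026),("bar",227,300,.026)):
    q=ray((v,u),P,z)[:2];print(n,q.round(4),(J@(q-F)).round(4))
print("tcp",J@(tool()[0][:2]-F), manip.state()["joint_pos"])
E
```

```text
R edge bot a [0.5897 0.045 ] [-0.0013 -0.1563]
R edge bot b [0.4398 0.0795] [-0.1551 -0.1562]
Rtop a [0.5788 0.0476] [-0.0126 -0.1562]
Rtop b [0.4451 0.08  ] [-0.1501 -0.1546]
board corner [0.3768 0.0535] [-0.2107 -0.1957]
board c2 [0.5989 0.    ] [ 0.0178 -0.198 ]
bar end [0.5767 0.0123] [-0.0067 -0.191 ]
bar [0.5917 0.0623] [-0.0032 -0.1389]
tcp [-0.07134891 -0.18007468] [-7.13148653e-02 -1.12434977e-01  1.96324915e+00 -1.09540883e-04
  1.28971797e+00 -2.98764759e+00]
```

To row units: 0.06 m is 0.96, 0.045 m is 0.72.

```bash
python3 -m crank '[[0.6,[0,0,0.96],[0,0,0]],[0.6,[0,0,0.72],[0,0,0]],[0.6,[0,0,0.08],[0,0,0]],[0.6,[0,0,0],[0,0,0]]]' | sed -n '2p;4p'; python3 -m crank '[[0.6,[-0.16,0,0],[0,0,0]],[0.6,[-0.16,0,0],[0,0,0]],[0.6,[-0.128,0,0],[0,0,0]]]'| sed -n '2p;4p';python3 -m crank '[[0.6,[-0.08,0,0],[0,0,0]]]'| sed -n '2p;4p'
```

```text
tool_pos: [0.5171, 0.0374, 0.0316]
contact_force: [0.6, 0.3, 0.5]
tool_pos: [0.5245, 0.0637, 0.0326]
contact_force: [-2.2, -8.0, 4.4]
tool_pos: [0.5256, 0.0686, 0.0326]
contact_force: [-1.5, -6.8, 4.4]
```

To row units: -0.003 m is -0.048, 0.001 m is 0.016.

```bash
python3 -m crank '[[0.6,[0,0,0.016],[0,0,0]],[0.6,[-0.048,0,0],[0,0,0]]]'| sed -n '2p;4p'; python3 -m crank '[[0.6,[-0.048,0,0],[0,0,0]]]'| sed -n '2p;4p'; python3 -m crank '[[0.6,[-0.032,0,0],[0,0,0]]]'| sed -n '2p;4p'; python3 -m crank '[[0.6,[-0.032,0,0],[0,0,0]]]'| sed -n '2p;4p'
```

```text
tool_pos: [0.5262, 0.0712, 0.0317]
contact_force: [-1.9, -9.4, 4.4]
tool_pos: [0.5267, 0.0736, 0.0317]
contact_force: [-4.4, -17.8, 7.3]
tool_pos: [0.5268, 0.0737, 0.0317]
contact_force: [-5.9, -21.6, 8.9]
tool_pos: [0.5268, 0.074, 0.0317]
contact_force: [-7.9, -26.9, 10.7]
```

To row units: -0.06 m is -0.96, -0.05 m is -0.8.

```bash
python3 -m crank '[[0.6,[0.24,0,0],[0,0,0]],[0.6,[0.48,0,-0.8],[0,0,0]],[0.6,[0.48,0,-0.96],[0,0,0]],[0.6,[0,0,-0.48],[0,0,0]],[0.6,[0,0,0],[0,0,0]]]'| sed -n '1,2p'; python3 j.py w3.png; python3 -c "
import cv2
a=cv2.imread('pics/w3.png')[200:480,150:550];cv2.imwrite('pics/w3c.png',cv2.resize(a,(800,560),interpolation=cv2.INTER_NEAREST))"
```

```text
time: 10.58
tool_pos: [0.5124, 0.008, 0.1698]
10.625 [0.511  0.0083 0.1672] [[-0.223, -0.975, 0.004], [-0.975, 0.223, 0.0], [-0.001, -0.004, -1.0]]
board z 0.011474326156208331
post_foot 0.88 [391.6 287.9] [0.5705 0.1417 0.022 ]
jig 0.19 [ 73.2 371.8] [ 0.4495 -0.094   0.    ]
base_plate 0.87 [384.  323.2] [0.541  0.1497 0.01  ]
```

View pics/w3c.png

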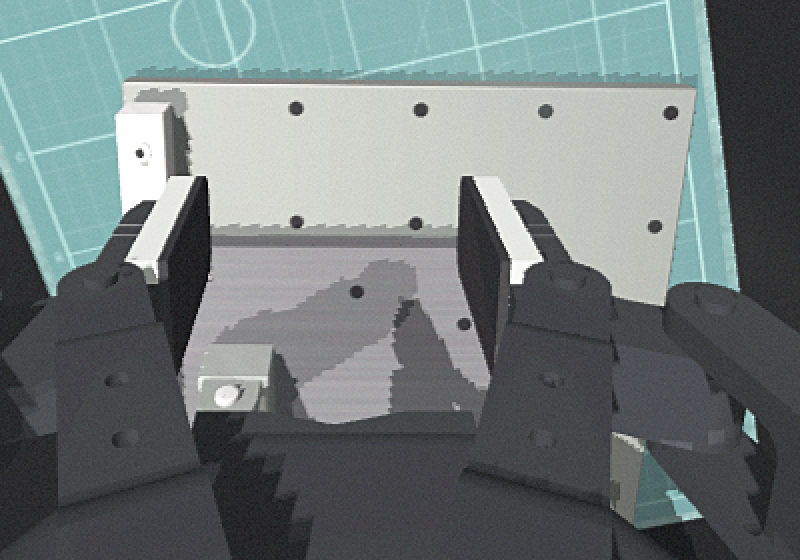

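To row units: 0.055 m is 0.88, 0.187 rad / 1.5708 = 0.119.

```bash
python3 -m crank '[[0.6,[0,0.88,0],[0,0,0]],[0.6,[0,0.88,0],[0,0,0]],[0.6,[0,0,0],[0,0,0.119]],[0.6,[0,0,0],[0,0,0.119]],[0.6,[0,0,0],[0,0,0.119]]]'| sed -n '2p'; python3 -m crank '[[0.6,[0,0,0],[0,0,0.119]],[0.6,[0,0,0],[0,0,0.119]],[0.6,[0,0,0],[0,0,0.119]],[0.6,[0,0,0],[0,0,0.119]],[0.6,[0,0,0],[0,0,0.119]]]'| sed -n '2p;4p'; python3 -m crank '[[0.6,[0,0.768,0],[0,0,0.0477]],[0.6,[0,0.768,0.48],[0,0,0]],[0.6,[0,0.768,0.64],[0,0,0]],[0.6,[0,0,0.8],[0,0,0]],[0.6,[0,0,0.16],[0,0,0]]]'| sed -n '2,4p';python3 -c "
from h import *
p,T,s=tool();print(p,T.round(3).tolist(),s['joint_pos'])"
```

```text
tool_pos: [0.402, 0.033, 0.1641]
tool_pos: [0.4022, 0.0329, 0.164]
contact_force: [-0.1, -0.2, 0.9]
tool_pos: [0.4274, 0.1734, 0.0306]
tool_rot: [-0.005, 0.112, 0.994, -0.002]
contact_force: [-0.5, -1.0, -0.9]
[0.4274156  0.17343587 0.03063537] [[-0.975, 0.222, -0.01], [0.223, 0.975, -0.002], [0.009, -0.004, -1.0]] [ 2.23907099e-01 -8.20779345e-02  2.14362115e+00  1.17580452e-05
  1.09004405e+00 -1.12251509e+00]
```

To row units: -0.01 m is -0.16, -0.008 m is -0.128.

```bash
python3 -m crank '[[0.6,[-0.16,0,0],[0,0,0]],[0.6,[-0.128,0,0],[0,0,0]],[0.6,[-0.08,0,0],[0,0,0]]]'| sed -n '2p;4p'; python3 -m crank '[[0.6,[-0.048,0,0],[0,0,0]]]'| sed -n '2p;4p'; python3 -m crank '[[0.6,[-0.032,0,0],[0,0,0]]]'| sed -n '2p;4p'; python3 -m crank '[[0.6,[-0.032,0,0],[0,0,0]]]'| sed -n '2p;4p'
```

```text
tool_pos: [0.4556, 0.1685, 0.0374]
contact_force: [-8.6, 3.2, 8.1]
tool_pos: [0.4559, 0.1685, 0.0371]
contact_force: [-16.9, 5.2, 15.6]
tool_pos: [0.4562, 0.1684, 0.037]
contact_force: [-22.2, 5.8, 21.6]
tool_pos: [0.4566, 0.1684, 0.0369]
contact_force: [-24.6, 4.8, 24.7]
```

To row units: -0.012 m is -0.192, -0.01 m is -0.16.

```bash
python3 -m crank '[[0.6,[0,0,-0.192],[0,0,0]],[0.6,[0,0,-0.16],[0,0,0]]]'| sed -n '2p;4p'; python3 -m crank '[[0.6,[-0.48,0,-0.96],[0,0,0]],[0.6,[-0.64,0,-0.96],[0,0,0]],[0.6,[0,0,-0.8],[0,0,0]],[0.6,[0,0,0],[0,0,0]]]' | sed -n '1,2p;4p'; python3 j.py w4.png;  python3 -c "
import cv2
a=cv2.imread('pics/w4.png')[40:360,100:500];cv2.imwrite('pics/w4c.png',cv2.resize(a,(750,600),interpolation=cv2.INTER_NEAREST))"
```

```text
tool_pos: [0.4619, 0.1669, 0.0589]
contact_force: [0.2, 0.5, 0.9]
time: 14.25
tool_pos: [0.5256, 0.153, 0.2224]
contact_force: [0.5, 0.5, -1.0]
14.3 [0.5237 0.1528 0.2189] [[-0.974, 0.225, 0.007], [0.225, 0.974, 0.001], [-0.006, 0.002, -1.0]]
board z 0.011866102535961237
plate_corner 0.57 [299.6 378.5] [0.6273 0.1931 0.01  ]
post_foot 0.91 [261.  313.1] [0.5689 0.1401 0.022 ]
base_plate 0.77 [226.  311.5] [0.5389 0.1455 0.01  ]
```

View pics/w4c.png

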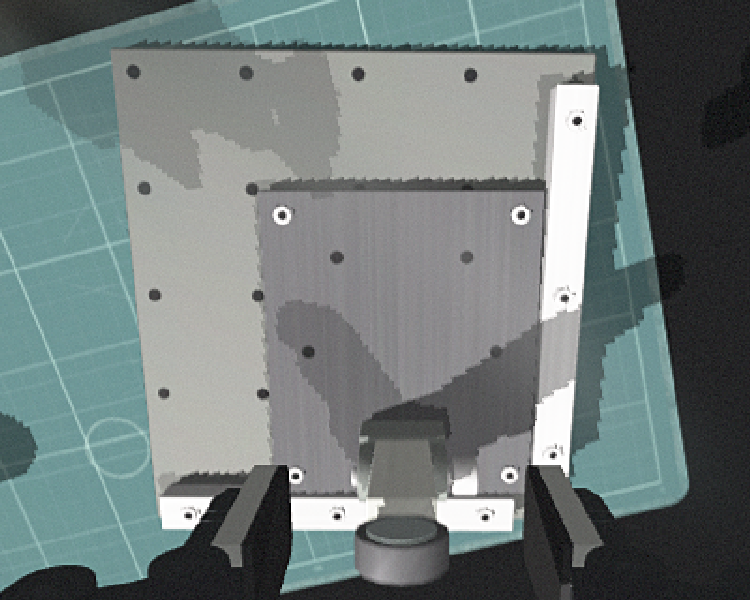

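The plate looks flush: in the crop its left edge (col ~545) lies against the left bar and its far edge (row ~496) against the far bar. I'll check the yaw by line fits.

```bash
python3 - <<'E'
from h import *
w=np.load("w.npz");P=(w["K"],w["t"],w["M"]);g=cv2.cvtColor(w["im"],cv2.COLOR_RGB2GRAY).astype(float)
g=cv2.GaussianBlur(g,(3,3),0)
def fit(kind,lo,hi,s0,s1,z,sgn):
    pts=[]
    for s in range(s0,s1):
        l=g[lo:hi,s] if kind=='h' else g[s,lo:hi]
        k=lo+np.argmax(sgn*np.diff(l))+.5
        pts.append(ray((k,s) if kind=='h' else (s,k),P,z)[:2])
    pts=np.array(pts,np.float32);vx,vy,x,y=cv2.fitLine(pts,cv2.DIST_HUBER,0,.001,.001).ravel()
    n=np.array([-vy,vx]);res=np.abs((pts-[x,y])@n)
    a=np.arctan(vy/vx);return round(float(a),4),round(float(np.median(res)),5),pts.mean(0).round(4)
print("board near",fit('h',58,75,170,405,.01,-1),fit('h',58,75,170,405,.01,1))
print("plate near",fit('h',137,148,240,388,.022,1))
print("plate right",fit('v',232,250,160,280,.022,-1))
print("board right",fit('v',155,190,80,260,.01,1))
print("leftbar inner",fit('v',382,398,150,280,.026,1))
print("farbar inner",fit('h',296,312,265,285,.026,1))
E
```

```text
board near (1.3321, 0.00039, array([0.3988, 0.1577], dtype=float32)) (1.3354, 0.00018, array([0.4013, 0.157 ], dtype=float32))
plate near (1.3435, 0.0, array([0.4647, 0.1649], dtype=float32))
plate right (-0.2198, 0.00063, array([0.5164, 0.0844], dtype=float32))
board right (-0.2382, 0.0003, array([0.4613, 0.0336], dtype=float32))
leftbar inner (-0.2227, 0.00034, array([0.5411, 0.2145], dtype=float32))
farbar inner (1.3418, 0.0, array([0.6018, 0.0948], dtype=float32))
```

To row units: -0.055 m is -0.88, -0.0115 m is -0.184.

```bash
python3 -m crank '[[0.6,[-0.184,-0.88,0],[0,0,0]],[0.6,[-0.184,-0.88,0],[0,0,0]],[0.6,[-0.184,-0.88,0],[0,0,0]],[0.6,[-0.184,-0.88,0],[0,0,0]],[0.6,[-0.184,-0.88,0],[0,0,0]]]'| sed -n '1,2p'; python3 -m crank '[[0.6,[-0.184,-0.88,0],[0,0,0]],[0.6,[-0.184,-0.88,0.32],[0,0,0]],[0.6,[0,0,0],[0,0,0.0859]],[0.6,[0,0,0],[0,0,0.0859]],[0.6,[0,0,0],[0,0,0]]]'| sed -n '1,2p;4p'
python3 - <<'E'
from h import *
im,d,P=grab("wrist","w5.png");X=cloud(d,P);p,T,s=tool();print(s["time"],p,T.round(3).tolist())
for q,z in(("square",0),("square_heel",0),("square_toe",0),("square_grip",.013)):
    for k in manip.mark_of("wrist",q)[:1]: print(q,round(k["conf"],2),np.round(k["centre"],1),ray(k["centre"],P,z).round(4))
r=manip.outline_of("wrist","square")
m=r[0]["region"]&(X[...,2]>.02)&(X[...,2]<.032)
q=X[m][:,:2].astype(np.float32);print(len(q),cv2.minAreaRect(q*1000),np.median(X[m][:,2]))
b=r[0]["region"]&(X[...,2]>.06);print("blade",X[b].mean(0) if b.any() else None)
np.savez("w.npz",X=X,d=d,im=im,K=P[0],t=P[1],M=P[2],m=r[0]["region"])
E
```

```text
time: 15.18
tool_pos: [0.5153, -0.1294, 0.2138]
time: 15.8
tool_pos: [0.5133, -0.2401, 0.1937]
contact_force: [-0.2, 0.5, 0.3]
15.85 [ 0.51350632 -0.23994761  0.19398985] [[-0.881, 0.474, -0.002], [0.474, 0.881, 0.001], [0.002, 0.0, -1.0]]
square 0.81 [241.8 323.1] [ 0.5352 -0.2455  0.    ]
square_heel 0.75 [293.8 326.5] [ 0.581  -0.2664  0.    ]
square_toe 0.67 [177.2 323.8] [ 0.485 -0.218  0.   ]
square_grip 0.95 [217.1 325.2] [ 0.5137 -0.2322  0.013 ]
2342 ((533.258056640625, -244.56024169921875), (16.514373779296875, 109.4632797241211), 62.02467346191406) 0.025634479816308814
blade [ 0.56487631 -0.26150398  0.10006313]
```

View pics/w5.png

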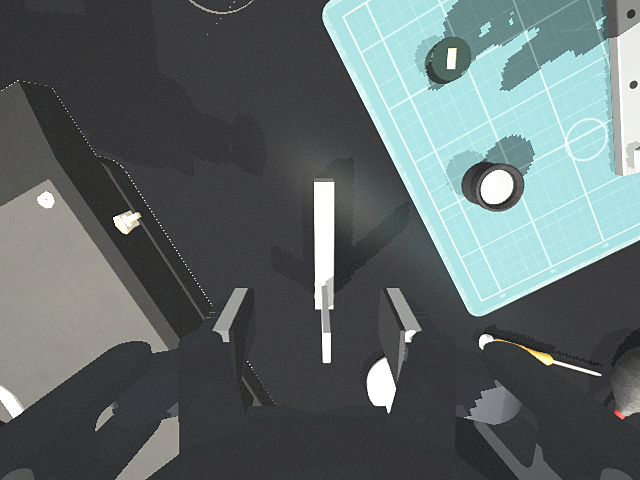

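To row units: 0.06 m is 0.96, 0.04 m is 0.64.

```bash
python3 -m crank '[[0.6,[0.08,0.08,0.96],[0,0,0]],[0.6,[0,0,0.96],[0,0,0]],[0.6,[0,0,0.64],[0,0,0]],[0.6,[0,0,0.128],[0,0,0]],[0.6,[0,0,0],[0,0,0]]]'| sed -n '1,2p;4p'
```

```text
time: 16.73
tool_pos: [0.5125, -0.2338, 0.0279]
contact_force: [-0.7, -0.8, -0.5]
```

To row units: 0.005 m is 0.08, 0.001 m is 0.016.

```bash
python3 -m crank '[[0.6,[0.016,0,0.08],[0,0,0]],[0.6,[0,0,0],[0,0,0]],[0,[0,0,0],[0,0,0]],[0,[0,0,0],[0,0,0]],[0,[0,0,0],[0,0,0]]]'; python3 -m crank '[[0,[0,0,0],[0,0,0]],[0,[0,0,0],[0,0,0]],[0,[0,0,0],[0,0,0]]]'
```

```text
time: 17.35
tool_pos: [0.5116, -0.2332, 0.0229]
tool_rot: [0.001, 0.245, 0.969, -0.0]
contact_force: [-0.4, 1.4, 4.2]
gripper_width: 0.176
grasp_force: 60.4
time: 17.73
tool_pos: [0.5116, -0.2332, 0.0229]
tool_rot: [0.0, 0.245, 0.969, -0.0]
contact_force: [-0.5, 1.1, 5.1]
gripper_width: 0.169
grasp_force: 60.5
```

Careful with the scale: shifts go in shares of 62.5 mm and turns go in shares of 90 degrees. That gives: -0.04 m is -0.64, -0.03 m is -0.48, -0.131 rad / 1.5708 = -0.0834.

```bash
python3 -m crank '[[0,[0,0,-0.48],[0,0,0]],[0,[0,0,-0.64],[0,0,0]],[0,[0,0,-0.48],[0,0,0]],[0,[0,0,0],[0,0,-0.0834]],[0,[0,0,0],[0,0,-0.0834]]]'| sed -n '1,2p;4,6p'; python3 -m crank '[[0,[0.3312,0.8608,0],[0,0,0]],[0,[0.3312,0.8608,0],[0,0,0]],[0,[0.3312,0.8608,0],[0,0,0]],[0,[0.3312,0.8608,0],[0,0,0]],[0,[0.3312,0.8608,0],[0,0,0]]]'| sed -n '1,2p;4p'
```

```text
time: 18.35
tool_pos: [0.5102, -0.2327, 0.121]
contact_force: [0.1, 1.5, -3.9]
gripper_width: 0.17
grasp_force: 59.4
time: 18.98
tool_pos: [0.471, 0.0543, 0.1206]
contact_force: [0.8, -0.2, -3.3]
```

To row units: 0.0538 m is 0.8608, 0.0207 m is 0.3312.

```bash
python3 -m crank '[[0,[0.3312,0.8608,0],[0,0,0]],[0,[0.3312,0.8608,0],[0,0,0]],[0,[0,0,0],[0,0,0]],[0,[0,0,0],[0,0,0]]]'
python3 - <<'E'
from h import *
im,d,P=grab("scene","s6.png");X=cloud(d,P);p,T,s=tool();print(s["time"],p,T.round(3).tolist())
for q in("post_foot","square_heel","square_toe"):
    for k in manip.mark_of("scene",q)[:1]:
        c=k["centre"];print(q,round(k["conf"],2),np.round(c,1),X[int(c[0]),int(c[1])].round(3))
cv2.imwrite("pics/s6c.png",cv2.resize(im[150:330,140:340,::-1],(640,576),interpolation=cv2.INTER_NEAREST))
E
```

```text
time: 19.48
tool_pos: [0.4564, 0.1666, 0.1208]
tool_rot: [-0.001, 0.116, 0.993, -0.001]
contact_force: [-0.3, -0.7, -2.5]
gripper_width: 0.173
grasp_force: 60.0
19.525 [0.45676809 0.16609078 0.12105239] [[-0.973, 0.232, -0.002], [0.232, 0.973, -0.001], [0.002, -0.001, -1.0]]
post_foot 0.79 [238.4 257.4] [0.57  0.152 0.024]
square_heel 0.81 [224.3 243.3] [0.575 0.211 0.023]
square_toe 0.84 [234.4 186.6] [0.428 0.181 0.115]
```

View pics/s6c.png

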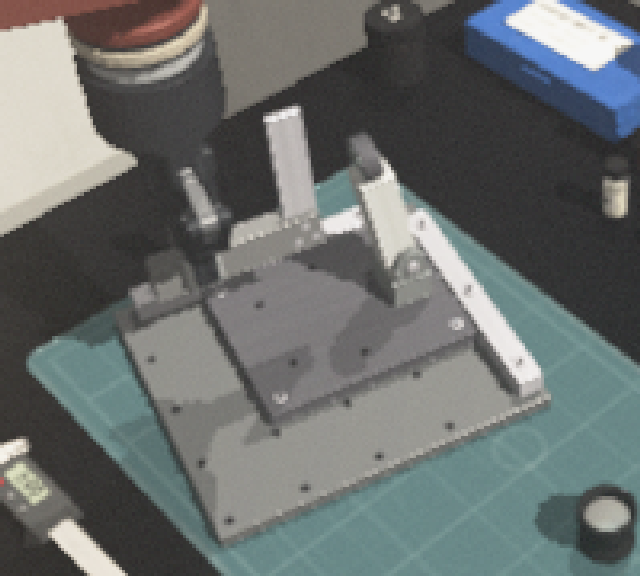

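The square is held level in front of the leaning post, with the beam at crop (220–320, 215–275) and the blade up at (290,165). Next I lower it about 18 mm short of the block.

To row units: 0.04 m is 0.64, 0.03 m is 0.48.

```bash
python3 -m crank '[[0,[-0.32,0,0],[0,0,0]],[0,[0,0,0.64],[0,0,0]],[0,[0,0,0.48],[0,0,0]],[0,[0,0,0],[0,0,0]]]'| sed -n '2p;4p'; python3 -m crank '[[0,[0,0,0.048],[0,0,0]],[0,[0,0,0],[0,0,0]]]'| sed -n '2p;4p'; python3 -m crank '[[0,[0,0,0.032],[0,0,0]],[0,[0,0,0],[0,0,0]]]'| sed -n '2p;4p'
```

```text
tool_pos: [0.4756, 0.161, 0.0502]
contact_force: [0.1, -0.2, -3.2]
tool_pos: [0.4776, 0.1622, 0.0503]
contact_force: [0.0, -0.1, -3.2]
tool_pos: [0.4769, 0.1623, 0.0474]
contact_force: [0.1, 0.2, -3.7]
```

To row units: 0.002 m is 0.032.

```bash
python3 -m crank '[[0,[0,0,0],[0,0,0]]]'| sed -n '2p;4p'; python3 -m crank '[[0,[0,0,0.032],[0,0,0]],[0,[0,0,0],[0,0,0]]]'| sed -n '2p;4p'; python3 -m crank '[[0,[0,0,0.032],[0,0,0]],[0,[0,0,0],[0,0,0]]]'| sed -n '2p;4p'
```

```text
tool_pos: [0.4769, 0.1623, 0.0473]
contact_force: [-0.4, 0.2, -2.7]
tool_pos: [0.477, 0.1624, 0.0471]
contact_force: [-7.1, -1.3, 11.8]
tool_pos: [0.477, 0.1624, 0.047]
contact_force: [-15.4, -2.9, 24.3]
```

To row units: -0.003 m is -0.048.

```bash
python3 -m crank '[[0,[0,0,-0.048],[0,0,0]],[0,[0,0,0],[0,0,0]]]'| sed -n '2p;4p'; python3 -m crank '[[0,[-0.096,0,0],[0,0,0]],[0,[0,0,0],[0,0,0]]]'| sed -n '2p;4p'; python3 -m crank '[[0,[-0.064,0,0],[0,0,0]],[0,[0,0,0],[0,0,0]]]'| sed -n '2p;4p'
```

```text
tool_pos: [0.4775, 0.1625, 0.0471]
contact_force: [-2.0, -0.3, 5.1]
tool_pos: [0.483, 0.1614, 0.0471]
contact_force: [-5.0, 0.2, 7.5]
tool_pos: [0.486, 0.1607, 0.047]
contact_force: [-8.5, 1.8, 10.1]
```

To row units: -0.004 m is -0.064.

```bash
python3 -m crank '[[0,[-0.064,0,0],[0,0,0]],[0,[0,0,0],[0,0,0]]]'| sed -n '2p;4p'; python3 -m crank '[[0,[-0.048,0,0],[0,0,0]],[0,[0,0,0],[0,0,0]]]'| sed -n '2p;4p'; python3 -m crank '[[0,[-0.032,0,0],[0,0,0]],[0,[0,0,0],[0,0,0]]]'| sed -n '2p;4p'; python3 -m crank '[[0,[-0.032,0,0],[0,0,0]],[0,[0,0,0],[0,0,0]]]'| sed -n '2p;4p'
```

```text
tool_pos: [0.4898, 0.1598, 0.0471]
contact_force: [-9.9, 2.1, 10.7]
tool_pos: [0.4925, 0.1592, 0.0471]
contact_force: [-9.3, 2.8, 10.8]
tool_pos: [0.494, 0.1589, 0.0471]
contact_force: [-10.5, 2.9, 12.9]
tool_pos: [0.494, 0.1589, 0.047]
contact_force: [-19.4, 4.9, 20.7]
```

```bash
python3 - <<'E'
from h import *
im,d,P=grab("wrist");X=cloud(d,P);p,T,s=tool();print(s["time"],p,s["contact_force"],s["ft_torque"],T.round(4).tolist())
y=-.2265;J=np.array([[np.cos(y),np.sin(y)],[-np.sin(y),np.cos(y)]]);F=np.array([.6253,.194])
Y=np.dstack([(X[...,:2]-F)@J.T,X[...,2]])
print("pl z",np.median(Y[...,2][(abs(Y[...,0]+.1)<.03)&(abs(Y[...,1]+.1)<.02)&(d>0)]))
for a in np.arange(-.155,-.05,.008):
    m=(abs(Y[...,0]-a)<.004)&(abs(Y[...,1]+.064)<.006)&(Y[...,2]>.035)&(Y[...,2]<.06)
    if m.sum()>5: print(round(a,3),m.sum(),np.median(Y[m][:,2]).round(4),np.median(Y[m][:,1]).round(4))
im2,d2,P2=grab("scene");X2=cloud(d2,P2);Y2=np.dstack([(X2[...,:2]-F)@J.T,X2[...,2]])
a=cv2.resize(im[:400,120:520,::-1],(400,400));b=cv2.resize(im2[165:285,175:295,::-1],(400,400),interpolation=cv2.INTER_CUBIC)
cv2.imwrite("pics/w7.png",np.hstack([a,b]))
for z in np.arange(.03,.165,.01):
    m=(abs(Y2[...,2]-z)<.005)&(abs(Y2[...,1]+.07)<.02)&(Y2[...,0]>-.075)&(Y2[...,0]<0)&(d2>0)
    if m.sum()>2: print("scene z",z.round(3),m.sum(),"x",np.sort(Y2[m][:,0])[[0,m.sum()//4,m.sum()//2,-1]].round(4))
np.savez("f.npz",im=im2,d=d2,K=P2[0],t=P2[1],M=P2[2])
E
```

```text
23.1 [0.49404236 0.15885289 0.04703869] [-19.3471765    4.03640555  19.8295896 ] [ 0.56173949  2.74182365 -0.03609389] [[-0.9728, 0.2316, -0.0101], [0.2316, 0.9728, 0.0021], [0.0103, -0.0003, -0.9999]]
pl z 0.08834515385183458
-0.147 1039 0.0495 -0.0639
-0.139 719 0.0499 -0.064
-0.131 674 0.0498 -0.064
-0.123 660 0.0499 -0.0641
-0.115 615 0.0499 -0.0638
-0.107 610 0.0499 -0.0639
-0.099 571 0.0498 -0.0639
-0.091 541 0.0498 -0.064
-0.083 152 0.0497 -0.064
scene z 0.03 137 x [-0.0748 -0.0567 -0.0421 -0.0002]
scene z 0.04 90 x [-0.0748 -0.0601 -0.042  -0.0147]
scene z 0.05 132 x [-0.0745 -0.0641 -0.0507 -0.0161]
scene z 0.06 90 x [-0.0639 -0.0483 -0.0389 -0.0163]
scene z 0.07 96 x [-0.0637 -0.0497 -0.0367 -0.018 ]
scene z 0.08 75 x [-0.064  -0.0531 -0.0416 -0.0175]
scene z 0.09 79 x [-0.064  -0.0515 -0.0416 -0.0186]
scene z 0.1 82 x [-0.0636 -0.0542 -0.0418 -0.0181]
scene z 0.11 79 x [-0.0639 -0.0537 -0.0415 -0.018 ]
scene z 0.12 83 x [-0.065  -0.0512 -0.0413 -0.019 ]
scene z 0.13 112 x [-0.0639 -0.0443 -0.039  -0.0178]
scene z 0.14 29 x [-0.042  -0.0362 -0.0356 -0.0239]
scene z 0.15 39 x [-0.0369 -0.0362 -0.0343 -0.0244]
scene z 0.16 64 x [-0.0365 -0.0342 -0.0312 -0.0241]
```

View pics/w7.png

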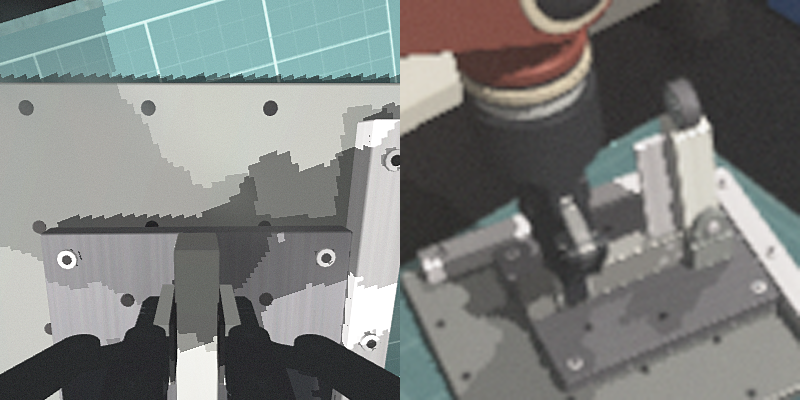

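The wrist view shows the beam flat (top 49.7–49.9 mm along its whole length) and centred on the plate. The scene view shows the blade along the post. I'll check the post's lean by edge fits.

```bash
python3 - <<'E'
from h import *
f=np.load("f.npz");K,t,M=f["K"],f["t"],f["M"];g=cv2.cvtColor(f["im"],cv2.COLOR_RGB2GRAY).astype(float)
def proj(q): c=M.T@(np.array(q)-t);c=K@c;return c[:2]/c[2]
def fj(jx,jy):y=-.2265;return np.array([.6253+np.cos(y)*jx-np.sin(y)*jy,.194+np.sin(y)*jx+np.cos(y)*jy])
def edge(jx,jy,z0,z1,sgn,name):
    a=proj([*fj(jx,jy),z0]);b=proj([*fj(jx,jy),z1]);v=[];u=[]
    for r in range(int(b[1])+1,int(a[1])):
        c=a[0]+(r-a[1])*(b[0]-a[0])/(b[1]-a[1]);lo=int(c)-5
        w=np.clip(sgn*np.diff(g[r,lo:lo+12]),0,None)**2;k=lo+.5+(w*np.arange(len(w))).sum()/w.sum()
        v.append(r);u.append(k-c)
    s,o=np.polyfit(v,u,1);mm=np.linalg.norm(M.T@(np.array([*fj(jx,jy),.1])-t))/K[0,0]
    e=np.array(u)-np.polyval([s,o],v)
    print(name,len(v),"slope vs vertical",-s.round(4),"std",e.std().round(2),"mean offset px",np.mean(u).round(2),"mm/px",round(mm*1000,2))
edge(-.062,-.0665,.06,.12,1,"blade near edge")
edge(-.016,-.077,.065,.125,-1,"post back edge")
edge(-.040,-.077,.065,.125,1,"post front edge")
E
```

```text
blade near edge 20 slope vs vertical 0.0012 std 0.56 mean offset px -1.47 mm/px 2.1
post back edge 20 slope vs vertical -0.1446 std 2.37 mean offset px 1.02 mm/px 2.11
post front edge 20 slope vs vertical -0.0046 std 0.19 mean offset px -1.54 mm/px 2.1
```

```bash
python3 -c "
from plant import manip
s=manip.state();print(s['time'],s['contact_force'],s['grasp_force']);print(manip.job_done())"
```

```text
23.15 [-19.08510303   3.55167221  19.84167064] 63.312968015670776
the job is handed in; nothing more can be done
None
```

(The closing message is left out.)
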